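# Refit the filter-bay cover of a countertop water filter

### The job

Put the loose white cover back on the light-blue water-filter unit: with its rear raised, hook the cover's tongue under the dark-blue hood and push it in against the sprung buffer, then swing the rear down past the orange catch and let it snap back under, so that the cover lies flat and is released. The tongue is brittle: feel your way, never push it with more than about 2 kg of force and do not slam the cover down; leave everything else on the counter where it is.

Things in the scene. Friction and masses are not known exactly. Their poses are not given: they have to be found in the camera images.
- case: Light-blue water-filter unit, fixed, 260 (x) by 150 mm (y), rim 58 mm high. Origin on the counter; +z up, -x to the hood end, roughly towards the robot. The grey filter bay in it FLOATS up to 9 mm either way along case x: the offset is not in this pose, differs each time and does not yield to pushes, so find it by feel. All measures of bay parts are in case axes at mid-float.
- hood_edge (a point): Lower inner edge of the dark-blue hood bar at mid-float (fixed to the case): case x -78, y 0, z 66 mm; case axes. Hood: x -112 to -78, z 66 to 74. Slot under it: open below to the bay floor (z 42), its end filled by a sprung black buffer, z 44 to 65, face at x -90 at rest; it gives 8 mm towards -x (2.6 N plus 0.8 N/mm, 9 N at its hard stop) and springs back.
- seat (a point): Where the cover's origin sits when fitted, mid-float (fixed to the case): case x 0, z 60 mm; case axes. Ledges at z 60 along both sides (x -40 to 75, y 38 to 47) and the rear (x 62 to 75) carry the cover; side walls y +-47 (3 mm play each way), tops z 66. Two cartridges reach z 57, x -38 to 60. The buffer presses the fitted cover's rear edge against the rear wall, x 75.
- catch (a point): Tip of the fixed orange rear catch, underside, mid-float (fixed to the case): case x 71, y 0, z 68 mm; case axes. 30 mm wide, hooks 4 mm over the rear wall (x 75), flat top at z 71, so the cover's rear edge only passes down it while the tongue pushes the buffer in 5.5 to 8 mm (7 to 9 N); let go when flat, the buffer snaps the rear edge back under the catch.
- cover: Loose white cover, 0.11 kg: plate x -75 to 75, y -44 to 44, 6 mm thick (4 mm for x under -69), origin at the centre of its underside, +z up. Tongue (front lip) beyond the -x edge: 70 mm wide, z 0 to 4, round tip at x -91. Grip fin in the middle: 36 mm along x, 10 mm in y, z 6 to 34. Orange mark at the rear edge. Starts flat on the counter, tongue roughly to the robot.
- mug: Bystander: white mug, 76 mm wide, 90 mm tall, origin under its middle.
- salt_jar: Bystander: amber jar with red cap, 60 mm wide, 90 mm tall, origin under its middle.
- bowl: Bystander: blue bowl, 120 mm wide, 50 mm tall, origin under its middle.
- spare_filter: Bystander: spare white filter cartridge with a blue band, 40 mm wide, 118 mm tall, upright, origin under its middle.
- screwdriver: Bystander: screwdriver lying flat, about 200 mm long, origin near its middle.
- spatula: Bystander: spatula lying flat, about 250 to 300 mm long, origin near its middle.
- seal_ring: Bystander: red ring lying flat, 60 mm wide, 8 mm tall, origin under its middle.
- tongue_tip (a point): Middle of the cover's tongue tip, at x -91, z 2 mm in the cover's frame (axes as the cover's).
- rear_edge (a point): Middle of the cover's rear edge, underside, at x +75, z 0 mm in the cover's frame (axes as the cover's).
Things that resemble listed ones, but are neither listed nor needed, are in the scene too. Several things have the shape of the cover; the one meant has the colours described above.

How it is judged:
On the way:
1. the tongue is in the slot under the hood while the cover's rear is still raised (cover tilted 0.1 rad or more to the unit) (x of tongue_tip in the frame of case below -0.079 m and z of tongue_tip in the frame of case between 0.04 and 0.066 m and y of tongue_tip in the frame of case between -0.012 and 0.012 m and angle between the z axis of cover and the z axis of case, either way round above 0.1 rad), for 0.1 s.
At the end, for the whole second after the job is handed in: Cover released and at rest; tongue tip at least 79 mm hoodward of the case origin, 40 to 66 mm high, within 12 mm of the centre line; rear edge underside 57 to 61.5 mm high; tilt to the case under 0.03 rad, yaw under 0.08 (x of tongue_tip in the frame of case below -0.079 m and z of tongue_tip in the frame of case between 0.04 and 0.066 m and y of tongue_tip in the frame of case between -0.012 and 0.012 m and z of rear_edge in the frame of case between 0.057 and 0.0615 m and angle between the z axis of cover and the z axis of case, either way round below 0.03 rad and angle between the x axis of cover and the x axis of case, either way round below 0.08 rad and linear speed of cover below 0.01 m/s and contact force between the fingers and cover below 0.5 N); the robot touches nothing.
It fails at once if the cover's tongue is pushed against the unit with more than 25 N (contact force between any of cover_c0, cover_c1 and case above 25 N).
It fails at once if the cover is slammed on to the unit or jammed in it: contact forces between them over 100 N in all (contact force between cover and case above 100 N).
It fails at once if a bystander is moved by more than 20 mm (distance of any of mug, salt_jar, bowl, spare_filter, screwdriver, spatula, seal_ring from where it was at the start of the episode above 0.02 m).
It also fails if it takes over 67 s, if anything falls off the work surface, if the arm or the gripper's body presses on something with over 40 N, if the wrist force passes 120 N, or if a joint passes its speed limit or range.

### The arm

A 7-joint arm with a two-finger parallel gripper is mounted at the origin on the work surface. World frame = base frame: x ahead of the robot, y to its left, z up, the work surface at z = 0. Lengths are in m, angles in rad, forces in N, time in s.
With the tool pointing down it reaches from about 0.35 to 0.9 m from the base axis. Payload 7.2 kg.
Tool frame: the origin (TCP) lies between the finger pads; the fingertips stand 22 mm ahead of it and the grasp point (between the pads) lies 3 mm ahead of it; z points along the fingers, y is the line along which they close (so a half turn about z gives the same grasp; the last joint's range is limited). The gripper opens to 85 mm and grips with 20 to 120 N. Pads are 22 mm wide; open, the fingers measure 114 mm over their backs; the gripper's body (76 mm by 85 mm) begins 54 mm behind the grasp point. The pads swing forward as they close: fully open they stand 13 mm farther back than shut.
Start: joints at [-1.186, 0.411, -0.013, 1.596, 0.006, 1.134, -0.082], TCP at [0.273, 0.562, 0.253] pointing down, gripper open.
Joint ranges: [-2.95, 2.95], [-0.29, 1.99], [-1.47, 1.44], [0.14, 2.54], [-1.03, 4.17], [0.13, 1.85], [-2.86, 2.86]. Speed limits (rad/s): [2.39, 2.39, 3.01, 3.01, 3.14, 3.14, 3.14].

### API

Orientations are given as a unit quaternion [x, y, z, w].
In Python, from station import manip gives the robot as it stands. The module is installed in compiled form; this text tells all that it offers.
- The arm moves only by the shell command python3 -m crank 'ROWS' [FORCE]. ROWS is JSON, one flat list of numbers, 5 for each row, row after row: the shift along the tool's x, y, z in cm, then the turn about the tool's z in rad, then the opening in per cent of the stroke, from 0 (shut) to 100 (fully open). In form: [dx, dy, dz, turn, hand, dx, dy, dz, turn, hand, ...]. A call has exactly 10 rows; each row is the pose to reach, as a shift and turn from the pose commanded when the call began, along the tool's axes at that moment; what a row does not reach only later rows make up. A row lasts 1/12 s, in which the tool goes at most 41.7 mm and 7.16 degrees, less where a joint would pass 70% of its speed; a pose out of reach is approached as far as the arm can. A call with a gripper value outside its range is refused whole. The fingers move at their own pace and stop on an object; FORCE is the grip in N (left out, the last holds). Time passes only in rows, so rows that repeat a pose let the fingers close, or fill a call up. It gives the time, the measured TCP pose, the force, the opening and the grip force at its end, in the units of the state.
- manip.get_obs(): the state, without advancing time (a new reading comes with each control period).
- manip.grab_frame(name): name is "scene" or "top"; returns (picture, depth): 384x512x3 uint8, red, green, blue; 384x512 float32, m along the optical axis (not along the pixel's ray), 0 where there is no reading.
- manip.camera_model(name): a dict with "mtx" (3x3 intrinsics, pixels), "position" and "orientation" of the camera in the world. Camera axes: x right, y down, z forward; pixel columns grow to the right and rows downward; lengths in m; the calibration is good to about 2 mm. A picture is of the moment at which its call begins. camera_model takes no time and is no camera call.
- manip.hand_in(): hands the job in; it is judged then, once.
Trained networks look in the newest picture that a camera, given by its name, has taken for a name from the list of things; names that differ only in an ending like _2 or _b are one class to them, and where a whole thing is asked for, a point or a joint stands for the part that bears it (a point fixed in the world has none). Each returns a list of dicts, best first, with "p" (0 to 1); they miss things now and then, are a little off and sometimes report something else, mostly with a low value. They report only what shows in the picture. A call takes as long as a camera call. They do not tell look-alikes from the thing itself.
- manip.recognise(camera, target): "extent" ([left, top, right, bottom] in pixels, round what is visible of it).
- manip.silhouettes(camera, target): "pixels" (384x512 bool, what is visible of it) and "extent" ([left, top, right, bottom] in pixels, round what is visible of it).
The state is a dict: "time": time; "joint_positions": joint angles; "joint_velocities": joint speeds; "tau": joint torques, N m; "position": TCP position; "ee_rot": TCP orientation; "force": force on the tool from outside, world axes, zero at the start; "wrist_torque": the same for the moment, N m; "width": finger opening in m; "grip_force": force on a finger pad.
Only numpy, scipy, OpenCV 4.12 (cv2) and the standard library are available. Lean on these libraries where they do the work, as an engineer would, in place of code of your own. Each camera call takes 0.05 s, during which the arm holds its last target. There are 200 camera calls.

## Working session

There is one attempt and no reset: what is moved stays moved. The work goes in short steps, Python scripts to look and compute and a shell command to move; the robot and the scene stay as the last step left them, time stands still between calls to the robot, and variables do not carry over. Pictures are saved under pics/ and viewed, at most 10 in all, crops included, and the job is handed in when it is done.

```bash
mkdir -p pics; cat > h.py <<'E'
import numpy as np, cv2
from station import manip
from scipy.spatial.transform import Rotation as R
def cam(n):
    c=manip.camera_model(n); o=np.array(c["orientation"],float)
    Rm=o if o.shape==(3,3) else R.from_quat(o).as_matrix()
    return np.array(c["mtx"]),np.array(c["position"]),Rm
def world(n,u,v,d):
    K,p,Rm=cam(n); u,v,d=map(np.asarray,(u,v,d))
    c=np.stack([(u-K[0,2])/K[0,0]*d,(v-K[1,2])/K[1,1]*d,d],-1)
    return c@Rm.T+p
def cloud(n,depth):
    v,u=np.mgrid[0:384,0:512]; return world(n,u,v,depth)
E
python3 - <<'E'
from h import *
for n in("scene","top"):
    im,d=manip.grab_frame(n); np.savez(f"{n}0.npz",im=im,d=d)
    cv2.imwrite(f"pics/{n}0.png",cv2.resize(im[:,:,::-1],(800,600)))
    print(n,cam(n)[1],cam(n)[2][:,2])
    for t in("cover","case","hood_edge","catch","mug","salt_jar","bowl","spare_filter","screwdriver","spatula","seal_ring"):
        print(t,[(np.round(x["extent"]).tolist(),round(x["p"],2)) for x in manip.recognise(n,t)[:4]])
print(manip.get_obs())
E
```

```text
scene [ 1.05086077 -0.8694428   0.7435881 ] [-0.4619932   0.71126514 -0.52977749]
cover [([260.0, 171.0, 308.0, 197.0], 0.85), ([255.0, 196.0, 297.0, 229.0], 0.81), ([227.0, 146.0, 259.0, 168.0], 0.7)]
case [([157.0, 198.0, 261.0, 263.0], 0.96)]
hood_edge [([158.0, 192.0, 261.0, 260.0], 0.83)]
catch [([159.0, 196.0, 263.0, 260.0], 0.81)]
mug [([310.0, 206.0, 349.0, 243.0], 0.6)]
salt_jar [([339.0, 184.0, 359.0, 212.0], 0.98), ([160.0, 196.0, 260.0, 262.0], 0.7)]
bowl [([275.0, 244.0, 315.0, 283.0], 0.64), ([339.0, 183.0, 361.0, 211.0], 0.28)]
spare_filter [([119.0, 279.0, 180.0, 318.0], 0.68), ([348.0, 154.0, 358.0, 183.0], 0.61), ([259.0, 173.0, 302.0, 196.0], 0.26)]
screwdriver [([121.0, 278.0, 182.0, 317.0], 0.63)]
spatula [([284.0, 142.0, 337.0, 169.0], 0.75)]
seal_ring [([228.0, 198.0, 237.0, 204.0], 0.5)]
top [0.25691725 0.00388769 1.21494893] [ 0.18997953  0.01246837 -0.98170888]
cover [([127.0, 248.0, 178.0, 306.0], 0.76), ([222.0, 155.0, 276.0, 184.0], 0.7), ([292.0, 154.0, 346.0, 256.0], 0.62), ([175.0, 169.0, 208.0, 220.0], 0.58)]
case [([288.0, 160.0, 349.0, 255.0], 0.61)
[... 546 characters left out ...]
18021,  0.4110908 , -0.01272162,  1.59621159,  0.00561851,
        1.13429015, -0.08220539]), 'joint_velocities': array([-1.19857215e-03,  8.34413473e-04,  2.05791916e-03, -3.41442085e-04,
        6.81714945e-05, -1.34978141e-03,  3.12762678e-04]), 'tau': array([ 2.46247164e-04, -6.00427222e+01,  6.81478232e-01, -2.99751145e+01,
        1.41333966e-02,  1.94216576e-03,  2.00969413e-05]), 'position': array([0.27344097, 0.56200949, 0.25329836]), 'ee_rot': array([2.24463292e-01, 9.74482545e-01, 1.71122691e-05, 6.62594944e-06]), 'force': array([ 1.17157989, -0.29191634, -0.38051273]), 'wrist_torque': array([-0.0579709 ,  0.0118585 ,  0.02271739]), 'grip_force': 0.0, 'width': 0.08508955210506786}
```

View pictures.

View pics/top0.png

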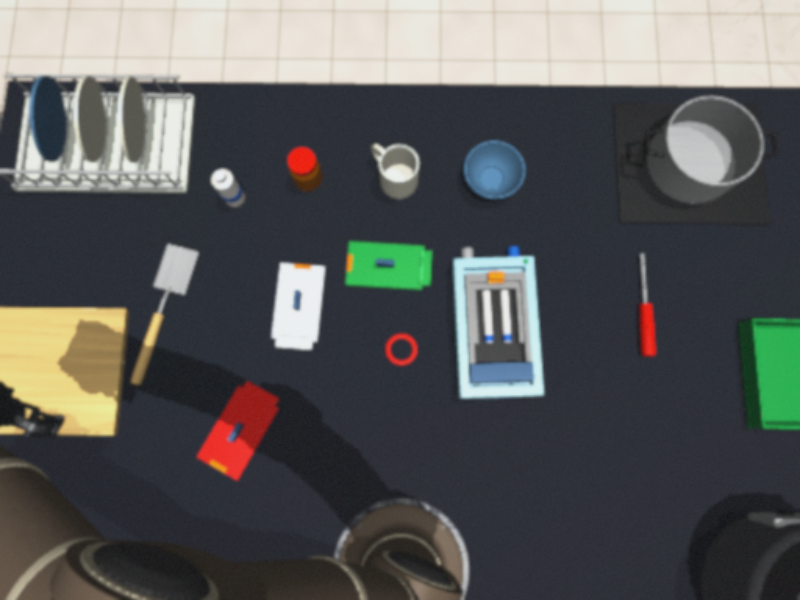

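View pics/scene0.png

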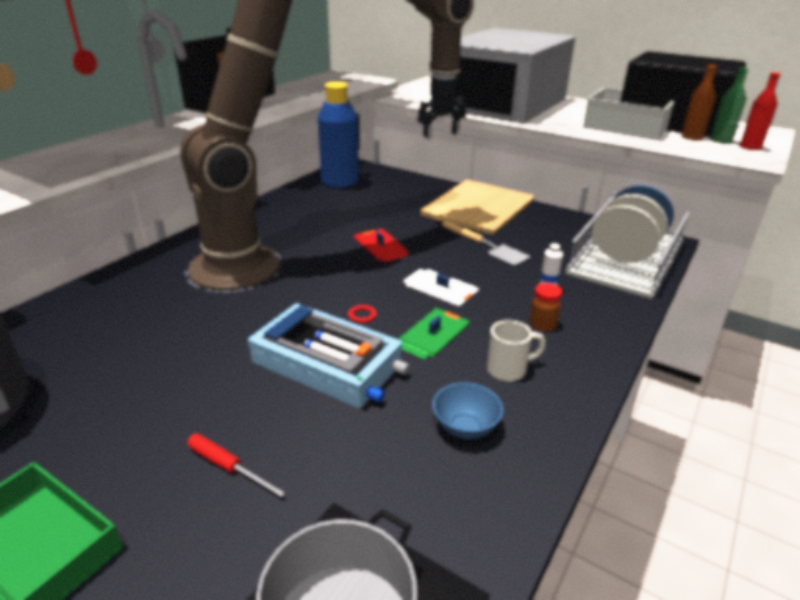

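The top view shows white (298,306), green (388,265) and red (238,430) cover-shaped plates, with the unit at (500,328), hood towards the robot. In the scene view they are at white (440,287), green (435,332) and red (382,245). The white one with the orange mark and dark fin is the cover.

```bash
python3 - <<'E'
from h import *
z=np.load("top0.npz"); im,d=z["im"],z["d"]; P=cloud("top",d)
hsv=cv2.cvtColor(im,cv2.COLOR_RGB2HSV)
def rect(m,name):
    n,l,s,c=cv2.connectedComponentsWithStats(m.astype(np.uint8)); k=1+s[1:,4].argmax(); m=l==k
    q=P[m]; zz=np.median(q[:,2]); 
    r=cv2.minAreaRect((q[:,:2]*1000).astype(np.float32)); print(name,m.sum(),"z",zz,r); print(cv2.boxPoints(r).round(0).tolist()); return m
box=np.zeros(d.shape,bool); box[160:230,168:214]=1
rect(box&(hsv[...,2]>110)&(hsv[...,1]<60),"white")
m=box&(hsv[...,2]>100)&(hsv[...,1]>120)&(hsv[...,0]<25); print("orange",P[m].mean(0))
m=box.copy(); m[:178]=0; m[204:]=0; m[:,:183]=0; m[:,198:]=0; m&=(hsv[...,2]<130)&(hsv[...,1]>70); print("fin",m.sum(),P[m].mean(0),P[m].max(0))
box[:]=0; box[155:260,285:352]=1
lb=box&(P[...,2]>.045)&(hsv[...,2]>120)&(hsv[...,0]>80)&(hsv[...,0]<115)&(hsv[...,1]>25)&(hsv[...,1]<110)
rect(lb,"case")
m=box&(hsv[...,0]>100)&(hsv[...,0]<125)&(hsv[...,1]>110)&(P[...,2]>.063); m[:225]=0; rect(m,"hood")
m=box&(hsv[...,0]<25)&(hsv[...,1]>140)&(hsv[...,2]>120); m[190:]=0; rect(m,"catch")
a=cv2.resize(im[155:235,165:275,::-1],None,fx=3.6,fy=3.6,interpolation=cv2.INTER_CUBIC)
b=cv2.resize(im[150:265,280:360,::-1],None,fx=4.5,fy=4.5,interpolation=cv2.INTER_CUBIC)
H=max(a.shape[0],b.shape[0]); f=lambda x:cv2.copyMakeBorder(x,0,H-x.shape[0],0,0,0)
cv2.imwrite("pics/crop0.png",np.hstack([f(a),f(b)]))
E
```

```text
white 1591 z 0.006384753416947664 ((394.334716796875, 160.23443603515625), (386.5863342285156, 154.47486877441406), 26.90586280822754)
[[187.0, 142.0], [257.0, 4.0], [602.0, 179.0], [532.0, 317.0]]
orange [0.5514972  0.1967571  0.04879322]
fin 3 [0.48585171 0.20292356 0.03330394] [0.49383758 0.20552325 0.03937019]
case 1763 z 0.05891814034123466 ((415.185791015625, -120.55445861816406), (305.6302490234375, 262.16265869140625), 2.445251941680908)
[[257.0, 4.0], [268.0, -258.0], [573.0, -245.0], [562.0, 17.0]]
hood 316 z 0.07495845636628629 ((325.9959716796875, -105.41004943847656), (51.12556457519531, 253.49098205566406), 20.891063690185547)
[[257.0, 4.0], [347.0, -233.0], [395.0, -215.0], [305.0, 22.0]]
catch 62 z 0.0756362528771315 ((527.1415405273438, -169.7924346923828), (18.146766662597656, 26.7497501373291), 1.7388159036636353)
[[518.0, -157.0], [518.0, -183.0], [537.0, -183.0], [536.0, -156.0]]
```

View pics/crop0.png

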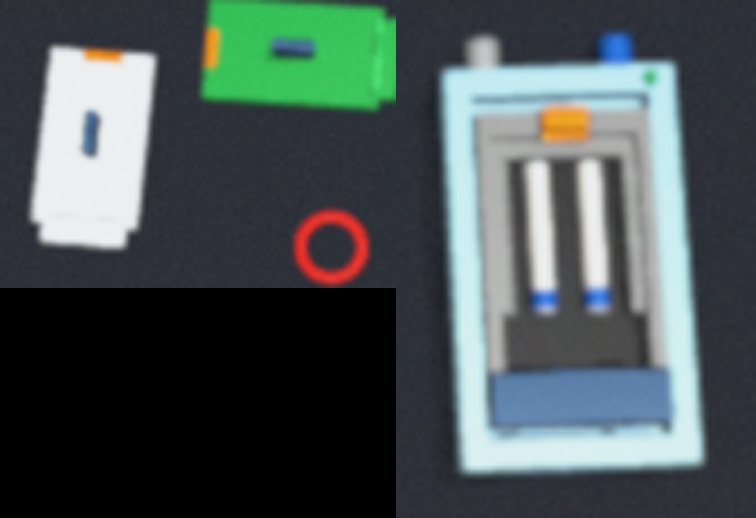

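The crop confirms the choice: white plate at crop (95,140), orange rear mark at (103,55), blue fin at (91,134), tongue towards the robot. The right half shows the unit with its hood at (582,398) and catch at (565,125).

```bash
cat >> h.py <<'E'
def onplane(n,uv,z):
    K,p,Rm=cam(n); uv=np.atleast_2d(np.asarray(uv,float))
    r=np.c_[(uv[:,0]-K[0,2])/K[0,0],(uv[:,1]-K[1,2])/K[1,1],np.ones(len(uv))]@Rm.T
    return p+r*((z-p[2])/r[:,2])[:,None]
def rect(n,m,z,name=""):
    k,l,s,c=cv2.connectedComponentsWithStats(m.astype(np.uint8)); m=l==1+s[1:,4].argmax()
    cs,_=cv2.findContours(m.astype(np.uint8),0,1); uv=max(cs,key=len)[:,0,:]
    # pixel edges: half pixel shrink on centre contour is small
    q=onplane(n,uv,z)[:,:2]*1000
    r=cv2.minAreaRect(q.astype(np.float32)); b=cv2.boxPoints(r)
    e=max([b[1]-b[0],b[2]-b[1]],key=np.linalg.norm); a=np.arctan2(e[1],e[0]); a=(a+np.pi/2)%np.pi-np.pi/2
    print(name,m.sum(),"centre",np.round(r[0],1),"size",np.round(sorted(r[1]),1),"long axis rad",round(a,4)); return m
E
python3 - <<'E'
from h import *
for cn,boxes in (("top",dict(c=(160,230,168,214),k=(150,265,280,360))),):
    z=np.load(cn+"0.npz"); im,d=z["im"],z["d"]; hsv=cv2.cvtColor(im,cv2.COLOR_RGB2HSV); H,S,V=[hsv[...,i].astype(int) for i in range(3)]
    def B(k):
        b=np.zeros(d.shape,bool); r=boxes[k]; b[r[0]:r[1],r[2]:r[3]]=1; return b
    rect(cn,B("c")&(V>110),.005,"cover whole")
    m=rect(cn,B("c")&(V>110)&(S<60),.005,"cover white")
    f=B("c")&(H>95)&(H<125)&(S>90)&(V>50); f[:175]=0; f[207:]=0;f[:,180:]*=1
    k,l,s,c=cv2.connectedComponentsWithStats(f.astype(np.uint8)); i=1+s[1:,4].argmax(); print("fin px",s[i],c[i],onplane(cn,c[i],.03))
    o=B("c")&(H<25)&(S>120)&(V>100); v,u=np.nonzero(o); print("orange",len(v),onplane(cn,[u.mean(),v.mean()],.006))
    g=B("k"); rect(cn,g&(V>90)&(H>75)&(H<110)&(S>15)&(S<110),.058,"case")
    rect(cn,g&(H>102)&(H<120)&(S>110)&(V>80)&(np.arange(384)[:,None]>225),.074,"hood")
    rect(cn,g&(H<25)&(S>140)&(V>120)&(np.arange(384)[:,None]<190),.071,"catch")
E
```

```text
cover whole 1663 centre [481.4 208.5] size [ 94.6 171.6] long axis rad -0.0682
cover white 1591 centre [481.4 208.5] size [ 94.6 171.6] long axis rad -0.0682Traceback (most recent call last):
  File "<stdin>", line 8, in <module>
numpy._core._exceptions._UFuncOutputCastingError: Cannot cast ufunc 'multiply' output from dtype('int64') to dtype('bool') with casting rule 'same_kind'
```

```bash
python3 - <<'E'
from h import *
cn="top"
z=np.load(cn+"0.npz"); im,d=z["im"],z["d"]; hsv=cv2.cvtColor(im,cv2.COLOR_RGB2HSV); H,S,V=[hsv[...,i].astype(int) for i in range(3)]
bx=dict(c=(160,230,168,214),k=(150,265,280,360))
def B(k):
    b=np.zeros(d.shape,bool); r=bx[k]; b[r[0]:r[1],r[2]:r[3]]=1; return b
f=B("c")&(H>95)&(H<125)&(S>80)&(V>50); f[:178]=0; f[204:]=0; f[:,:184]=0; f[:,198:]=0
v,u=np.nonzero(f); print("fin px",len(v),u.mean(),v.mean(),onplane(cn,[[u.mean(),v.mean()],[u[v<v.mean()-3].mean(),v.min()],[u[v>v.mean()+3].mean(),v.max()]],.034))
o=B("c")&(H<25)&(S>120)&(V>100); v,u=np.nonzero(o); print("orange",len(v),onplane(cn,[u.mean(),v.mean()],.006))
g=B("k"); rect(cn,g&(V>90)&(H>75)&(H<110)&(S>15)&(S<110),.058,"case")
rows=np.arange(384)[:,None]
rect(cn,g&(H>102)&(H<120)&(S>110)&(V>80)&(rows>225),.074,"hood")
rect(cn,g&(H<25)&(S>140)&(V>120)&(rows<190),.071,"catch")
m=g&(V>90)&(H>75)&(H<110)&(S>15)&(S<110)&(d>0); P=cloud(cn,d)[m]; P=P[P[:,2]>.05]; print("rim z",np.median(P[:,2]))
r=cv2.minAreaRect((P[:,:2]*1000).astype(np.float32));print("case by depth",r)
E
```

```text
fin px 24 189.625 191.20833333333334 [[0.48812418 0.20603249 0.034     ]
 [0.50100347 0.20547104 0.034     ]
 [0.47352292 0.20666309 0.034     ]]
orange 28 [[0.56224805 0.20336632 0.006     ]]
case 2407 centre [ 438.4 -173.6] size [157.9 268.4] long axis rad 0.0444
hood 316 centre [ 351.9 -176.4] size [ 30.9 104.8] long axis rad -1.5574
catch 62 centre [ 527.7 -169.9] size [17.9 29.2] long axis rad -1.5587
rim z 0.05905442202812161
case by depth ((440.05413818359375, -175.01187133789062), (260.8401794433594, 151.01283264160156), 2.548429489135742)
```

```bash
python3 -m crank '[-34.9,-22.4,11,-0.385,100,-34.9,-22.4,11,-0.385,100,-34.9,-22.4,11,-0.385,100,-34.9,-22.4,11,-0.385,100,-34.9,-22.4,11,-0.385,100,-34.9,-22.4,11,-0.385,100,-34.9,-22.4,11,-0.385,100,-34.9,-22.4,11,-0.385,100,-34.9,-22.4,11,-0.385,100,-34.9,-22.4,11,-0.385,100]' 40
```

```text
time: 2.03
position: [0.4839, 0.2164, 0.1463]
ee_rot: [0.034, 0.999, 0.0, 0.0]
force: [0.2, 0.6, 0.5]
width: 0.0854
grip_force: 0.0
```

```bash
cat >> h.py <<'E'
def tool_delta(target,ang):
    """target world xyz (m), wanted world angle of tool x -> dx,dy,dz cm, turn rad"""
    o=manip.get_obs(); M=R.from_quat(o["ee_rot"]).as_matrix()
    s=M.T@(np.array(target)-o["position"])*100
    a=np.arctan2(M[1,0],M[0,0]); t=-((ang-a+np.pi)%(2*np.pi)-np.pi)
    return np.round(s,2),round(t,4)
E
python3 - <<'E'
from h import *
for i in range(3): im,d=manip.grab_frame("scene")
cv2.imwrite("pics/s1.png",cv2.resize(im[90:270,180:420,::-1],None,fx=3.3,fy=3.3,interpolation=cv2.INTER_CUBIC))
o=manip.get_obs(); print(o["position"],o["force"],o["ee_rot"])
print(tool_delta((.489,.2075,.033),np.pi-.068))
E
```

```text
[0.48445264 0.21415218 0.1457638 ] [-0.34158197  0.98346601  0.48502635] [ 3.73405689e-02  9.99302088e-01 -9.69878222e-04 -2.79127459e-04]
(array([-0.51, -0.61, 11.28]), np.float64(-0.0067))
```

View pics/s1.png

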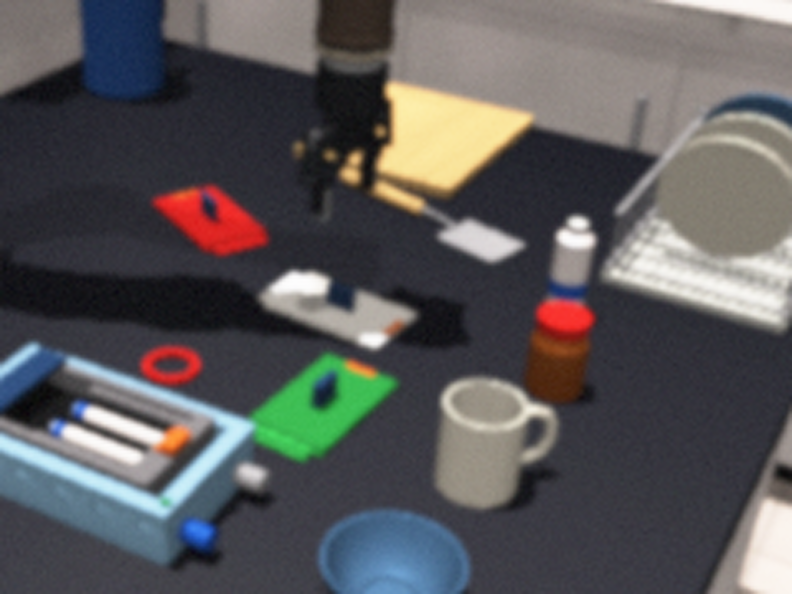

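The gripper hangs straight above the white cover (fin at crop (340,295)), with nothing else within reach of the fingers, so I'm going down.

```bash
python3 -m crank '[-0.5,-0.6,2,0,45,-0.5,-0.6,4,0,45,-0.5,-0.6,6,0,45,-0.5,-0.6,8,0,45,-0.5,-0.6,9.5,0,45,-0.5,-0.6,11.2,0,45,-0.5,-0.6,11.2,0,45,-0.5,-0.6,11.2,0,45,-0.5,-0.6,11.2,0,45,-0.5,-0.6,11.2,0,45]' 40; python3 -c "
from h import *
print(tool_delta((.489,.2075,.033),np.pi-.068))"
```

```text
time: 3.02
position: [0.4882, 0.2127, 0.0357]
ee_rot: [0.034, 0.999, 0.001, 0.001]
force: [0.2, 0.1, 0.2]
width: 0.0385
grip_force: 0.0
(array([-0.11, -0.51,  0.27]), np.float64(0.0008))
```

```bash
python3 -m crank '[-0.1,-0.4,0.2,0,45,-0.1,-0.4,0.2,0,45,-0.1,-0.4,0.2,0,0,-0.1,-0.4,0.2,0,0,-0.1,-0.4,0.2,0,0,-0.1,-0.4,0.2,0,0,-0.1,-0.4,0.2,0,0,-0.1,-0.4,0.2,0,0,-0.1,-0.4,0.2,0,0,-0.1,-0.4,0.2,0,0]' 40; python3 -m crank '[0,0,-2,0,0,0,0,-4,0,0,0,0,-6,0,0,0,0,-8,0,0,0,0,-10,0,0,0,0,-12,0,0,0,0,-12,0,0,0,0,-12,0,0,0,0,-12,0,0,0,0,-12,0,0]' 40
python3 - <<'E'
from h import *
im,d=manip.grab_frame("scene"); cv2.imwrite("pics/s2.png",cv2.resize(im[90:270,180:420,::-1],None,fx=3.3,fy=3.3,interpolation=cv2.INTER_CUBIC))
o=manip.get_obs(); print(o["time"],o["position"],o["force"],o["grip_force"])
# above start: grip (fin centre) 14mm rear of fitted place; bay offset guess +6
c=np.array([.4395,-.1745]); y=.0444; u=np.array([np.cos(y),np.sin(y)])
for s in (.016,.022): print(s,tool_delta([*(c+u*s),.15],np.pi+y))
E
```

```text
time: 3.85
position: [0.4886, 0.2078, 0.0328]
ee_rot: [0.034, 0.999, 0.0, 0.0]
force: [-0.8, -0.6, 5.1]
width: 0.0094
grip_force: 40.1
time: 4.68
position: [0.4876, 0.2074, 0.1512]
ee_rot: [0.034, 0.999, -0.001, -0.001]
force: [0.6, -0.3, -1.4]
width: 0.0093
grip_force: 39.2
4.7333 [0.48762641 0.20742638 0.15119132] [ 0.07742544  0.55465971 -1.54130082] 39.1769403219223
0.016 (array([  0.63, -38.25,   0.17]), np.float64(-0.1121))
0.022 (array([ 3.000e-02, -3.818e+01,  1.600e-01]), np.float64(-0.1121))
```

View pics/s2.png

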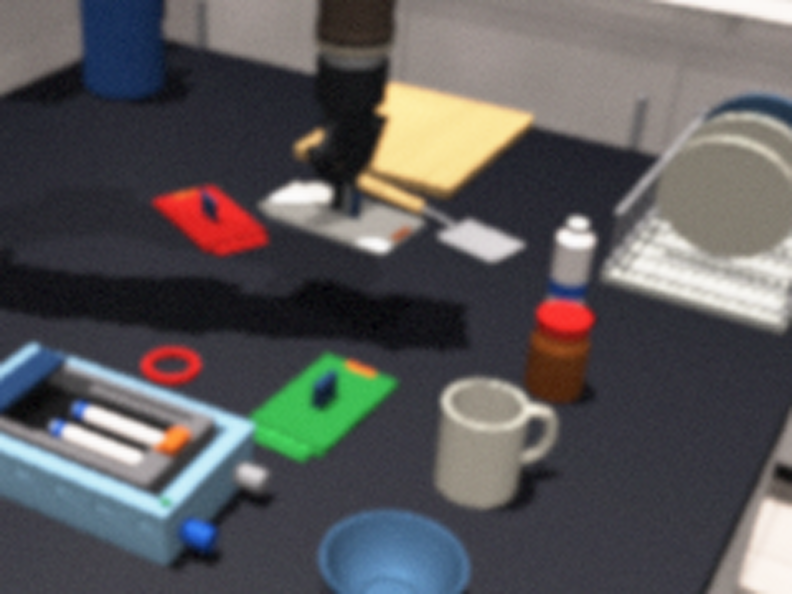

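The cover is held level by its fin (crop (345,205)). I'm taking it over the unit.

```bash
python3 -m crank '[0,-4,0,-0.112,0,0,-8,0,-0.112,0,0,-12,0,-0.112,0,0,-16,0,-0.112,0,0,-20,0,-0.112,0,0,-24,0,-0.112,0,0,-28,0,-0.112,0,0,-32,0,-0.112,0,0,-36,0,-0.112,0,0,-38.2,0,-0.112,0]' 40
python3 - <<'E'
from h import *
im,d=manip.grab_frame("scene"); print([ (x["extent"],x["p"]) for x in manip.recognise("scene","cover")[:2]])
im,d=manip.grab_frame("scene"); cv2.imwrite("pics/s3.png",cv2.resize(im[120:280,130:330,::-1],None,fx=3.7,fy=3.7,interpolation=cv2.INTER_CUBIC))
P=cloud("scene",d)
c=np.array([.4395,-.1745]); y=.0444; u=np.array([np.cos(y),np.sin(y)])
hsv=cv2.cvtColor(im,cv2.COLOR_RGB2HSV)
m=(hsv[...,0]>100)&(hsv[...,0]<120)&(hsv[...,1]>110)&(d>0)
for nm,mm in (("blue",m),("orange",(hsv[...,0]<22)&(hsv[...,1]>140)&(d>0))):
    q=P[mm]; L=(q[:,:2]-c)@np.c_[u,[-u[1],u[0]]]; k=(abs(L[:,0])<.13)&(abs(L[:,1])<.07)&(q[:,2]>.05)
    L=np.c_[L,q[:,2]][k]*1000; print(nm,k.sum(),np.percentile(L,[2,50,98],axis=0).round(1).tolist())
o=manip.get_obs(); print(o["time"],o["position"],o["force"],o["grip_force"],o["joint_positions"])
print(tool_delta([*(c+u*.022),.15],np.pi+y))
E
```

```text
time: 5.57
position: [0.461, -0.1782, 0.1518]
ee_rot: [-0.02, 1.0, -0.001, -0.001]
force: [0.6, -0.8, -1.1]
width: 0.009
grip_force: 39.3
[([179.5, 189.5, 242.1, 217.0], 0.93), ([229.9, 145.8, 258.9, 169.1], 0.87)]
blue 158 [[-99.6, -57.8, 51.8], [-79.6, -25.4, 73.6], [49.5, 15.8, 352.5]]
orange 74 [[-90.0, -18.5, 60.6], [92.6, -3.1, 76.6], [99.4, 25.1, 554.6]]
5.7167 [ 0.46155689 -0.17529963  0.15159867] [ 0.19751547  1.14517682 -0.53608198] 39.26068603992462 [ 0.12424228  0.31162869  0.16963694  2.0279285  -0.07072515  0.80898013
  1.9454067 ]
(array([0.  , 0.18, 0.16]), np.float64(-0.0046))
```

View pics/s3.png

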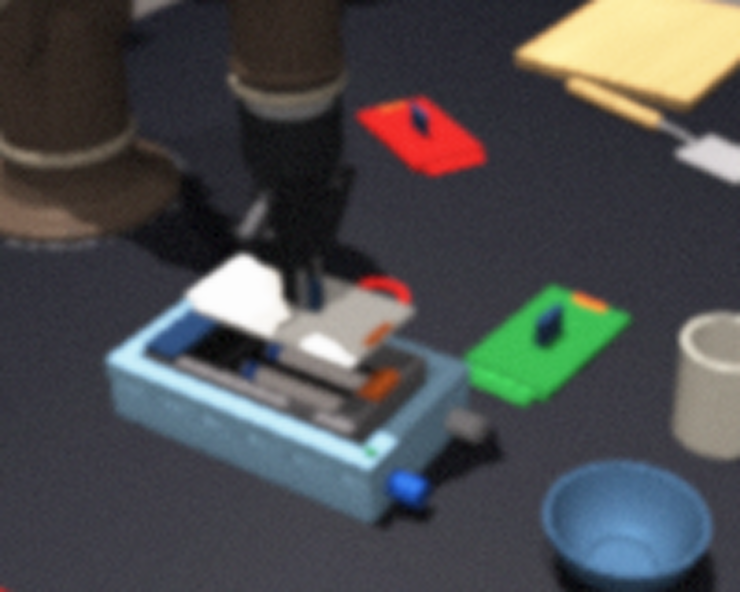

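```bash
python3 -m crank '[-0.3,0.1,1,0,0,-0.3,0.1,2,0,0,-0.3,0.1,3,0,0,-0.3,0.1,4,0,0,-0.3,0.1,4.2,0,0,-0.3,0.1,4.4,0,0,-0.3,0.1,4.4,0,0,-0.3,0.1,4.4,0,0,-0.3,0.1,4.4,0,0,-0.3,0.1,4.4,0,0]' 40;  python3 -m crank '[0,0,0.05,0,0,0,0,0.1,0,0,0,0,0.15,0,0,0,0,0.2,0,0,0,0,0.25,0,0,0,0,0.3,0,0,0,0,0.35,0,0,0,0,0.4,0,0,0,0,0.45,0,0,0,0,0.5,0,0]' 40
```

```text
time: 6.55
position: [0.4655, -0.1722, 0.1084]
ee_rot: [-0.022, 1.0, -0.0, 0.0]
force: [-0.2, -0.3, -0.6]
width: 0.0095
grip_force: 39.5
time: 7.38
position: [0.465, -0.1725, 0.1039]
ee_rot: [-0.022, 1.0, 0.0, -0.0]
force: [-4.5, 0.5, 6.7]
width: 0.0092
grip_force: 41.1
```

```bash
cat > st.py <<'E'
from h import *
# case frame readout: tcp in case axes (mm), force along case x,y,z
c=np.array([.4395,-.1745]); y=.0444; M=np.array([[np.cos(y),np.sin(y)],[-np.sin(y),np.cos(y)]])
o=manip.get_obs(); p=M@(o["position"][:2]-c)*1000
print("t %.2f case x %.1f y %.1f tcp z %.1f coverz~ %.1f"%(o["time"],*p,o["position"][2]*1000,o["position"][2]*1000-32.8),"F",(M@o["force"][:2]).round(1),o["force"][2].round(1),"T",(M@o["wrist_torque"][:2]).round(2),"w",o["width"].round(4))
E
python3 st.py
```

```text
Traceback (most recent call last):
  File "st.py", line 5, in <module>
    print("t %.2f case x %.1f y %.1f tcp z %.1f coverz~ %.1f"%(o["time"],*p,o["position"][2]*1000,o["position"][2]*1000-32.8),"F",(M@o["force"][:2]).round(1),o["force"][2].round(1),"T",(M@o["wrist_torque"][:2]).round(2),"w",o["width"].round(4))
                                                                                                                                                                                                                                ^^^^^^^^^^^^^^^^
AttributeError: 'float' object has no attribute 'round'
```

```bash
sed -i 's/o\["width"\].round(4)/round(o["width"],4)/' st.py; python3 st.py;  python3 -m crank '[0,0,0.05,0,0,0,0,0.1,0,0,0,0,0.15,0,0,0,0,0.2,0,0,0,0,0.2,0,0,0,0,0.2,0,0,0,0,0.2,0,0,0,0,0.2,0,0,0,0,0.2,0,0,0,0,0.2,0,0]' 40; python3 st.py
```

```text
t 7.38 case x 25.5 y 0.9 tcp z 103.9 coverz~ 71.1 F [-4.5  0.7] 6.7 T [0.12 0.67] w 0.0092
time: 8.22
position: [0.4647, -0.1725, 0.1017]
ee_rot: [-0.022, 1.0, 0.0, -0.001]
force: [-5.0, -0.1, 7.4]
width: 0.009
grip_force: 41.3
t 8.22 case x 25.2 y 0.9 tcp z 101.7 coverz~ 68.9 F [-5.   0.1] 7.4 T [0.06 0.67] w 0.009
```

```bash
cat > tilt.py <<'E'
from h import *
import sys
c=np.array([.4395,-.1745]); y=.0444; M=np.array([[np.cos(y),np.sin(y)],[-np.sin(y),np.cos(y)]])
im,d=manip.grab_frame("scene"); s=manip.silhouettes("scene","cover")
P=cloud("scene",d)
for x in s[:4]:
    m=x["pixels"]&(d>0); m=cv2.erode(m.astype(np.uint8),np.ones((3,3)))>0
    q=P[m]; L=np.c_[(q[:,:2]-c)@M.T,q[:,2]]*1000
    if len(L)<20 or abs(np.median(L[:,0]))>130 or abs(np.median(L[:,1]))>75: continue
    hsv=cv2.cvtColor(im,cv2.COLOR_RGB2HSV)[m]; k=(hsv[:,1]<50)&(hsv[:,2]>60)&(L[:,2]<95); L=L[k]
    A=np.c_[L[:,:2],np.ones(len(L))]
    w=np.ones(len(L),bool)
    for _ in range(5):
        a=np.linalg.lstsq(A[w],L[w,2],rcond=None)[0]; r=L[:,2]-A@a; w=abs(r)<max(3,2*np.std(r[w]))
    print("n",w.sum(),"slope x (rear up +) %.3f y %.3f z0 %.1f"%tuple(a),"rms",r[w].std().round(2),"x range",np.percentile(L[w,0],[1,99]).round(0),"y",np.percentile(L[w,1],[1,99]).round(0))
if len(sys.argv)>1: cv2.imwrite(sys.argv[1],cv2.resize(im[130:270,140:310,::-1],None,fx=4,fy=4,interpolation=cv2.INTER_CUBIC))
E
python3 tilt.py pics/s4.png; python3 st.py
```

```text
n 503 slope x (rear up +) 0.149 y -0.001 z0 71.7 rms 1.1 x range [-52.  99.] y [-44.  33.]
t 8.32 case x 25.2 y 0.9 tcp z 101.7 coverz~ 68.9 F [-5.   0.5] 6.3 T [0.12 0.65] w 0.0094
```

View pics/s4.png

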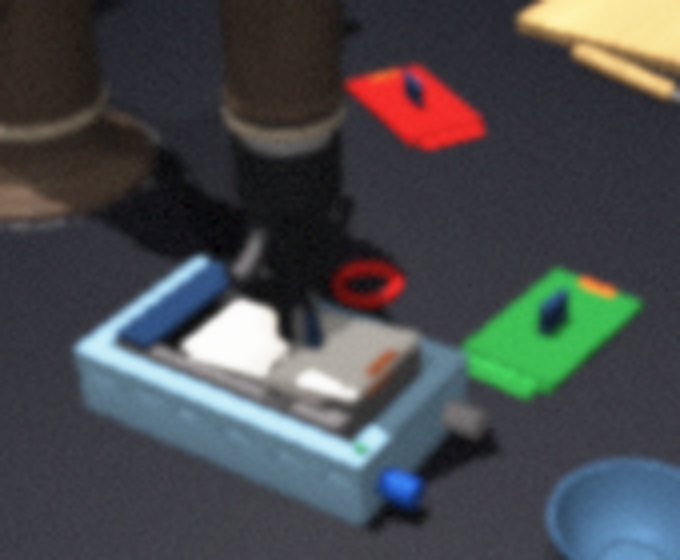

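The cover is tilted with its rear up (slope 0.149), tongue low in front of the hood at (190,335), rear resting on the catch at (385,365). I lift it a touch and slide it towards the hood.

```bash
python3 -m crank '[0,0,-0.1,0,0,0.2,0,-0.15,0,0,0.4,0,-0.15,0,0,0.6,0,-0.15,0,0,0.8,0,-0.15,0,0,1,0,-0.15,0,0,1.1,0,-0.15,0,0,1.2,0,-0.15,0,0,1.2,0,-0.15,0,0,1.2,0,-0.15,0,0]' 40; python3 st.py; python3 tilt.py; python3 st.py
```

```text
time: 9.15
position: [0.4535, -0.1728, 0.103]
ee_rot: [-0.022, 1.0, 0.0, 0.0]
force: [0.1, 0.8, -0.1]
width: 0.0089
grip_force: 40.2
t 9.15 case x 14.1 y 1.1 tcp z 103.0 coverz~ 70.2 F [0.1 0.8] -0.1 T [ 0.   -0.01] w 0.0089
t 9.25 case x 14.1 y 1.1 tcp z 103.0 coverz~ 70.2 F [ 0.4 -0.5] -0.4 T [-0.02 -0.  ] w 0.0094
```

```bash
python3 -m crank '[0.03,0,0,0,0,0.06,0,0,0,0,0.09,0,0,0,0,0.12,0,0,0,0,0.15,0,0,0,0,0.18,0,0,0,0,0.21,0,0,0,0,0.24,0,0,0,0,0.27,0,0,0,0,0.3,0,0,0,0]' 40; python3 st.py; python3 -m crank '[0.03,0,0,0,0,0.06,0,0,0,0,0.09,0,0,0,0,0.12,0,0,0,0,0.15,0,0,0,0,0.18,0,0,0,0,0.21,0,0,0,0,0.24,0,0,0,0,0.27,0,0,0,0,0.3,0,0,0,0]' 40; python3 st.py; python3 tilt.py;python3 st.py
```

```text
time: 10.08
position: [0.4504, -0.173, 0.103]
ee_rot: [-0.022, 1.0, -0.0, 0.0]
force: [1.1, -1.0, -1.5]
width: 0.0089
grip_force: 40.2
t 10.08 case x 11.0 y 1.1 tcp z 103.0 coverz~ 70.2 F [ 1.1 -1.1] -1.5 T [-0.04  0.08] w 0.0089
time: 10.92
position: [0.4474, -0.173, 0.103]
ee_rot: [-0.022, 1.0, -0.0, 0.0]
force: [0.7, -0.3, -1.1]
width: 0.0092
grip_force: 40.2
t 10.92 case x 8.0 y 1.1 tcp z 103.0 coverz~ 70.2 F [ 0.7 -0.3] -1.1 T [-0.02  0.01] w 0.0092
n 512 slope x (rear up +) 0.141 y -0.007 z0 75.4 rms 1.1 x range [-63.  82.] y [-45.  37.]
t 11.02 case x 8.0 y 1.1 tcp z 102.9 coverz~ 70.1 F [-0.4  0.2] -0.6 T [-0.02  0.  ] w 0.0092
```

```bash
python3 -m crank '[0.02,0,0,0,0,0.04,0,0,0,0,0.06,0,0,0,0,0.08,0,0,0,0,0.1,0,0,0,0,0.12,0,0,0,0,0.14,0,0,0,0,0.16,0,0,0,0,0.18,0,0,0,0,0.2,0,0,0,0]' 40; python3 st.py; python3 -m crank '[0.02,0,0,0,0,0.04,0,0,0,0,0.06,0,0,0,0,0.08,0,0,0,0,0.1,0,0,0,0,0.12,0,0,0,0,0.14,0,0,0,0,0.16,0,0,0,0,0.18,0,0,0,0,0.2,0,0,0,0]' 40; python3 st.py
```

```text
time: 11.85
position: [0.4454, -0.1731, 0.1029]
ee_rot: [-0.022, 1.0, 0.0, -0.0]
force: [-0.5, 0.1, -0.8]
width: 0.0093
grip_force: 40.2
t 11.85 case x 6.0 y 1.1 tcp z 102.9 coverz~ 70.1 F [-0.5  0.1] -0.8 T [0.01 0.01] w 0.0093
time: 12.68
position: [0.4434, -0.1732, 0.103]
ee_rot: [-0.022, 1.0, 0.0, 0.0]
force: [0.9, 0.1, -1.3]
width: 0.0089
grip_force: 40.2
t 12.68 case x 4.0 y 1.1 tcp z 103.0 coverz~ 70.2 F [0.9 0.1] -1.3 T [-0.06  0.05] w 0.0089
```

```bash
python3 -m crank '[0.02,0,0,0,0,0.04,0,0,0,0,0.06,0,0,0,0,0.08,0,0,0,0,0.1,0,0,0,0,0.12,0,0,0,0,0.14,0,0,0,0,0.16,0,0,0,0,0.18,0,0,0,0,0.2,0,0,0,0]' 40; python3 st.py; python3 -m crank '[0.02,0,0,0,0,0.04,0,0,0,0,0.06,0,0,0,0,0.08,0,0,0,0,0.1,0,0,0,0,0.12,0,0,0,0,0.14,0,0,0,0,0.16,0,0,0,0,0.18,0,0,0,0,0.2,0,0,0,0]' 40; python3 st.py
```

```text
time: 13.52
position: [0.4422, -0.1733, 0.1032]
ee_rot: [-0.022, 1.0, -0.0, 0.001]
force: [3.2, 0.2, -1.4]
width: 0.0095
grip_force: 40.2
t 13.52 case x 2.7 y 1.1 tcp z 103.2 coverz~ 70.4 F [3.2 0.1] -1.4 T [ 0.1 -0.7] w 0.0095
time: 14.35
position: [0.4397, -0.1734, 0.1031]
ee_rot: [-0.022, 1.0, -0.0, 0.0]
force: [4.3, 0.2, 0.1]
width: 0.0091
grip_force: 40.3
t 14.35 case x 0.3 y 1.1 tcp z 103.1 coverz~ 70.3 F [ 4.3 -0. ] 0.1 T [ 0.1  -1.07] w 0.0091
```

The buffer was felt at about TCP case x 2.4, so the bay offset is roughly +5.7 mm, which agrees with the picture. Now I lower it step by step.

```bash
python3 -m crank '[0,0,0.05,0,0,0,0,0.1,0,0,0,0,0.15,0,0,0,0,0.2,0,0,0,0,0.25,0,0,0,0,0.3,0,0,0,0,0.35,0,0,0,0,0.4,0,0,0,0,0.4,0,0,0,0,0.4,0,0]' 40; python3 st.py; python3 tilt.py; python3 -m crank '[0,0,0.02,0,0,0,0,0.04,0,0,0,0,0.06,0,0,0,0,0.08,0,0,0,0,0.1,0,0,0,0,0.12,0,0,0,0,0.14,0,0,0,0,0.16,0,0,0,0,0.18,0,0,0,0,0.2,0,0]' 40; python3 st.py; python3 tilt.py
```

```text
time: 15.18
position: [0.4394, -0.1734, 0.0989]
ee_rot: [-0.022, 1.0, 0.0, -0.0]
force: [4.9, 0.7, 1.5]
width: 0.009
grip_force: 40.5
t 15.18 case x -0.0 y 1.1 tcp z 98.9 coverz~ 66.1 F [4.9 0.5] 1.5 T [-0.06 -1.01] w 0.009
n 461 slope x (rear up +) 0.137 y 0.002 z0 72.8 rms 1.13 x range [-68.  69.] y [-45.  33.]
time: 16.12
position: [0.4395, -0.1734, 0.0969]
ee_rot: [-0.022, 1.0, 0.0, 0.0]
force: [4.7, 0.3, 1.9]
width: 0.009
grip_force: 40.5
t 16.12 case x 0.0 y 1.1 tcp z 96.9 coverz~ 64.1 F [4.7 0.1] 1.9 T [ 0.07 -0.95] w 0.009
n 546 slope x (rear up +) 0.141 y -0.003 z0 70.5 rms 1.11 x range [-73.  76.] y [-45.  38.]
```

```bash
python3 -m crank '[0,0,0.02,0,0,0,0,0.04,0,0,0,0,0.06,0,0,0,0,0.08,0,0,0,0,0.1,0,0,0,0,0.12,0,0,0,0,0.14,0,0,0,0,0.16,0,0,0,0,0.18,0,0,0,0,0.2,0,0]' 40; python3 st.py; python3 tilt.py
```

```text
time: 17.05
position: [0.4398, -0.1734, 0.096]
ee_rot: [-0.022, 1.0, 0.0, 0.0]
force: [1.9, 1.9, 16.5]
width: 0.0091
grip_force: 42.6
t 17.05 case x 0.4 y 1.1 tcp z 96.0 coverz~ 63.2 F [2.  1.8] 16.5 T [ 0.56 -0.12] w 0.0091
n 542 slope x (rear up +) 0.131 y -0.005 z0 69.7 rms 1.18 x range [-73.  75.] y [-45.  38.]
n 297 slope x (rear up +) -0.005 y -0.007 z0 63.7 rms 3.06 x range [-106.  121.] y [-68.  64.]
```

```bash
python3 -m crank '[0,0,0,0,0,0,0,0,0,0,0,0,0,0,0,0,0,0,0,0,0,0,0,0,0,0,0,0,0,0,0,0,0,0,0,0,0,0,0,0,0,0,0,0,0,0,0,0,0,0]' 22; python3 st.py; python3 tilt.py
```

```text
time: 17.98
position: [0.4398, -0.1734, 0.0959]
ee_rot: [-0.022, 1.0, 0.0, 0.0]
force: [2.0, 2.0, 13.9]
width: 0.0093
grip_force: 42.5
t 17.98 case x 0.4 y 1.1 tcp z 95.9 coverz~ 63.1 F [2.1 1.9] 13.9 T [ 0.31 -0.16] w 0.0093
n 572 slope x (rear up +) 0.130 y -0.004 z0 69.7 rms 1.14 x range [-73.  76.] y [-45.  39.]
```

```bash
python3 -m crank '[0,0,-0.05,0,0,0,0.02,-0.1,0,0,0,0.05,-0.15,0,0,0.03,0.05,-0.15,0,0,0.06,0.05,-0.15,0,0,0.09,0.05,-0.15,0,0,0.12,0.05,-0.15,0,0,0.15,0.05,-0.15,0,0,0.15,0.05,-0.15,0,0,0.15,0.05,-0.15,0,0]' 30; python3 st.py; python3 tilt.py
```

```text
time: 18.92
position: [0.4384, -0.1732, 0.0965]
ee_rot: [-0.022, 1.0, -0.0, 0.0]
force: [5.9, -0.6, 1.8]
width: 0.0094
grip_force: 40.5
t 18.92 case x -1.0 y 1.3 tcp z 96.5 coverz~ 63.7 F [ 5.9 -0.9] 1.8 T [-0.33 -1.23] w 0.0094
n 509 slope x (rear up +) 0.134 y -0.002 z0 70.3 rms 1.12 x range [-72.  73.] y [-45.  37.]
```

```bash
python3 -m crank '[0.04,0,0.05,0,0,0.04,0,0.1,0,0,0.04,0,0.14,0,0,0.04,0,0.18,0,0,0.04,0,0.22,0,0,0.04,0,0.26,0,0,0.04,0,0.3,0,0,0.04,0,0.34,0,0,0.04,0,0.37,0,0,0.04,0,0.4,0,0]' 30; python3 st.py; python3 tilt.py; python3 st.py
```

```text
time: 19.85
position: [0.4395, -0.1733, 0.0945]
ee_rot: [-0.022, 1.0, -0.0, 0.002]
force: [1.5, 2.0, 29.3]
width: 0.0093
grip_force: 44.9
t 19.85 case x 0.0 y 1.2 tcp z 94.5 coverz~ 61.7 F [1.6 2. ] 29.3 T [ 0.52 -0.05] w 0.0093
n 499 slope x (rear up +) 0.099 y -0.001 z0 68.7 rms 1.18 x range [-70.  73.] y [-43.  35.]
t 19.95 case x -0.0 y 1.2 tcp z 94.5 coverz~ 61.7 F [2.3 2.6] 24.7 T [ 0.37 -0.15] w 0.0096
```

```bash
python3 -m crank '[0,0,-0.1,0,0,0,0,-0.2,0,0,0,0,-0.3,0,0,0.03,0,-0.3,0,0,0.06,0,-0.3,0,0,0.06,0,-0.3,0,0,0.06,0,-0.3,0,0,0.06,0,-0.3,0,0,0.06,0,-0.3,0,0,0.06,0,-0.3,0,0]' 30; python3 st.py; python3 tilt.py
```

```text
time: 20.78
position: [0.4377, -0.1733, 0.0954]
ee_rot: [-0.022, 1.0, -0.0, 0.001]
force: [6.3, -1.2, -1.0]
width: 0.0094
grip_force: 40.6
t 20.78 case x -1.7 y 1.3 tcp z 95.4 coverz~ 62.6 F [ 6.2 -1.5] -1.0 T [-0.34 -1.7 ] w 0.0094
n 498 slope x (rear up +) 0.108 y -0.003 z0 69.8 rms 1.21 x range [-66.  73.] y [-44.  37.]
```

```bash
python3 -m crank '[0.05,0,0.05,0,0,0.05,0,0.1,0,0,0.05,0,0.15,0,0,0.05,0,0.2,0,0,0.05,0,0.25,0,0,0.05,0,0.3,0,0,0.05,0,0.33,0,0,0.05,0,0.36,0,0,0.05,0,0.38,0,0,0.05,0,0.4,0,0]' 30; python3 st.py; python3 tilt.py
```

```text
time: 21.72
position: [0.4384, -0.1733, 0.0935]
ee_rot: [-0.022, 1.0, -0.0, 0.002]
force: [3.5, 2.0, 24.9]
width: 0.0091
grip_force: 44.6
t 21.72 case x -1.0 y 1.2 tcp z 93.5 coverz~ 60.7 F [3.6 1.9] 24.9 T [ 0.41 -0.26] w 0.0091
n 540 slope x (rear up +) 0.080 y -0.005 z0 68.1 rms 1.15 x range [-69.  71.] y [-44.  36.]
```

```bash
python3 -m crank '[0,0,-0.1,0,0,0,0,-0.15,0,0,0.03,0,-0.1,0,0,0.03,0,0,0,0,0.03,0,0.06,0,0,0.03,0,0.1,0,0,0.03,0,0.14,0,0,0.03,0,0.18,0,0,0.03,0,0.22,0,0,0.03,0,0.25,0,0]' 30; python3 st.py; python3 tilt.py
```

```text
time: 22.65
position: [0.4396, -0.1733, 0.0915]
ee_rot: [-0.022, 1.0, -0.001, 0.004]
force: [5.8, 3.0, 27.4]
width: 0.0092
grip_force: 45.9
t 22.65 case x 0.2 y 1.2 tcp z 91.5 coverz~ 58.7 F [5.9 2.7] 27.4 T [ 0.57 -0.84] w 0.0092
n 531 slope x (rear up +) 0.032 y 0.002 z0 66.9 rms 1.16 x range [-68.  72.] y [-45.  36.]
```

```bash
python3 -m crank '[0,0,0.03,0,0,0,0,0.06,0,0,0,0,0.09,0,0,0,0,0.12,0,0,0,0,0.15,0,0,0,0,0.18,0,0,0,0,0.2,0,0,0,0,0.2,0,0,0,0,0.2,0,0,0,0,0.2,0,0]' 30; python3 st.py; python3 tilt.py pics/s5.png
```

```text
time: 23.58
position: [0.4403, -0.1732, 0.0903]
ee_rot: [-0.022, 1.0, -0.001, 0.004]
force: [5.2, 4.1, 33.2]
width: 0.0089
grip_force: 48.0
t 23.58 case x 0.8 y 1.3 tcp z 90.3 coverz~ 57.5 F [5.4 3.9] 33.2 T [ 0.82 -0.66] w 0.0089
n 529 slope x (rear up +) 0.004 y 0.001 z0 66.0 rms 1.19 x range [-69.  73.] y [-44.  36.]
```

View pics/s5.png

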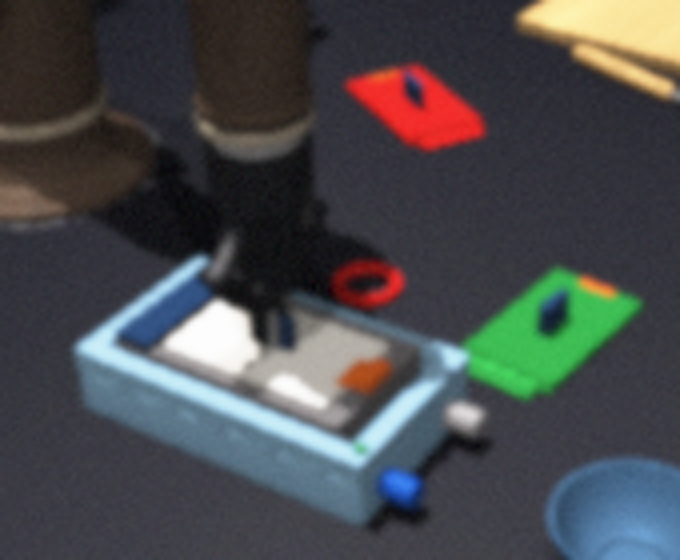

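The cover now lies flat in the bay, with its orange mark just in front of the catch at (365,375). I unload it and release.

```bash
python3 -m crank '[0,0,-0.05,0,0,0,0,-0.1,0,0,0,0,-0.15,0,0,0,0,-0.15,0,0,0,0,-0.15,0,45,0,0,-0.15,0,45,0,0,-0.15,0,45,0,0,-0.15,0,45,0,0,-0.15,0,45,0,0,-0.15,0,45]' 30; python3 st.py; python3 tilt.py
```

```text
time: 24.52
position: [0.4354, -0.173, 0.088]
ee_rot: [-0.022, 1.0, 0.0, -0.001]
force: [-0.5, 0.3, 0.8]
width: 0.0387
grip_force: 0.0
t 24.52 case x -4.0 y 1.7 tcp z 88.0 coverz~ 55.2 F [-0.5  0.3] 0.8 T [-0.02 -0.01] w 0.0387
n 489 slope x (rear up +) 0.004 y -0.009 z0 65.8 rms 1.24 x range [-66.  74.] y [-43.  38.]
```

Released, still flat, and the rear edge has moved out to the catch. I back straight up and look.

```bash
python3 -m crank '[0,0,-1,0,45,0,0,-2,0,45,0,0,-4,0,45,0,0,-7,0,45,0,0,-10,0,45,0,0,-13,0,45,0,0,-15,0,45,0,0,-15,0,45,0,0,-15,0,45,0,0,-15,0,45]' 30; python3 tilt.py pics/s6.png; python3 st.py
```

```text
time: 25.45
position: [0.4358, -0.1729, 0.2385]
ee_rot: [-0.022, 1.0, 0.0, 0.0]
force: [0.1, -0.0, -0.5]
width: 0.0386
grip_force: 0.0
n 604 slope x (rear up +) 0.002 y -0.003 z0 65.9 rms 1.21 x range [-66.  73.] y [-42.  38.]
t 25.55 case x -4.0 y 1.8 tcp z 237.6 coverz~ 204.8 F [0.1 0.3] -1.3 T [ 0.03 -0.04] w 0.0384
```

View pics/s6.png

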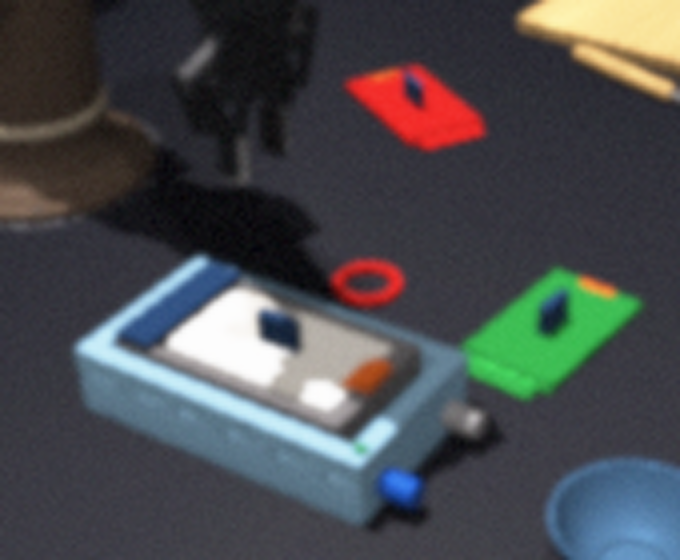

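The cover lies flat (slope 0.002, top at z 65.9 mm), with its tongue under the hood at (195,300) and its rear mark under the catch at (370,375). The gripper is clear.

```bash
python3 -c "
from station import manip
print(manip.hand_in())"
```

```text
the job is handed in; nothing more can be done
None
```

The white cover is back on the filter unit: tongue under the hood, rear edge under the catch, lying flat and released by my last check before hand-in; no verdict was returned.

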